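Turn over the drained lunch box tier and stack it keyed on the lower tier

ROBOT

A 7-joint arm with a two-finger parallel gripper is mounted at the origin on a cart in front of the work surface, level with it; the furniture and walls round the work are solid. World frame = base frame: x ahead of the robot, y to its left, z up, the work surface at z = 0. Lengths are in m, angles in degrees, forces in N, time in s.
With the tool pointing down it reaches from about 0.425 to 0.875 m from the base axis. Payload 4.7 kg.
Tool frame: the origin (TCP) lies between the finger pads; the fingertips stand env.tip_reach ahead of it and the grasp point (between the pads) lies 2 mm behind it (env.tip_reach is the distance from the TCP to the fingertips, in m); z points along the fingers, y is the line along which they close (so a half turn about z gives the same grasp; the last joint's range is limited). The gripper opens to 87 mm and grips with 3 to 60 N. Pads are 19 mm wide; open, the fingers measure 117 mm over their backs; the gripper's body (75 mm by 190 mm) begins 51 mm behind the grasp point.
Start: joints at [64.349, 18.392, -4.016, 83.108, 1.295, 78.541, -3.26], TCP at [0.29, -0.582, 0.24] pointing down, gripper open.
Joint ranges: [-163.93, 163.93], [-17.29, 119.83], [-79.2, 71.16], [3.27, 140.29], [-89.18, 269.18], [5.43, 117.66], [-154.24, 154.24]. Speed limits (degrees/s): [147.25, 147.25, 180, 180, 180, 180, 180].

INTERFACE

Orientations are given as [roll, pitch, yaw] about the fixed x, y, z axes, in that order (R = Rz(yaw) Ry(pitch) Rx(roll)).
In Python, from cell import env, read_camera gives the robot as it stands. The module is installed in compiled form; this text tells all that it offers.
- The arm moves only by the tool run_rows, called after "Call:" by a JSON object that holds its "op" and its "data", one argument or row to a line. Schema: {"type":"object","properties":{"increments":{"type":"array","items":{"type":"array","items":{"type":"array","items":{"type":"number"},"minItems":5,"maxItems":5},"minItems":1,"maxItems":8},"minItems":1,"maxItems":1},"clamp_n":{"type":"number"},"only":{"type":"string"},"quiet":{"type":"boolean"},"lines":{"type":"string"}},"required":["increments"],"additionalProperties":false}. increments is a list that holds a single list of rows (three levels of brackets), with 1 to 8 rows, each of 5 numbers: dx, dy, dz in m, then a turn about the tool's z in degrees, then the finger opening in m; each row is the pose to reach, as a shift and turn from the pose commanded when the call began, along the tool's axes at that moment; what a row does not reach only later rows make up. A row lasts 1/12 s, in which the tool goes at most 0.0417 m and 7.16 degrees, less where a joint would pass 70% of its speed; a pose out of reach is approached as far as the arm can. The fingers move at their own pace and stop on an object; clamp_n is the grip in N (left out, the last holds). Time passes only in rows, so rows that do not move let the fingers close. The tool returns the time, the measured TCP pose, the force, the opening and the grip force at its end. only (a regular expression) keeps the lines of the reply that match it, lines (a string "A,B") keeps lines A to B, and quiet returns only ok. Input that does not fit is refused with a message, and nothing moves.
- env.get_obs(): the state, without advancing time (a new reading comes with each control period).
- read_camera(name): name is "scene" or "top" or "wrist"; returns a dict with "color" (480x640x3 uint8, blue, green, red), "fx", "fy", "cx", "cy" (pixels), "world_from_camera" (4x4, takes a point from camera to world coordinates). Camera axes: x right, y down, z forward; pixel columns grow to the right and rows downward; lengths in m; the calibration is good to about 2 mm. The wrist camera is an equidistant fisheye: a pixel r from the principal point sees the ray r / f radians off the axis. A picture is of the moment at which its call begins. There is no depth.
- env.sign_off(): hands the job in; it is judged then, once.
The state is a dict: "time_s": time; "qpos": joint angles; "joint_velocities": joint speeds; "effort": joint torques, N m; "tool_pos": TCP position; "tool_rot": TCP orientation; "force": force on the tool from outside, world axes, zero at the start; "wrist_torque": the same for the moment, N m; "grip_width": finger opening in m; "grasp_force": force on a finger pad.
Only numpy, scipy, OpenCV 4.12 (cv2) and the standard library are available. Lean on these libraries where they do the work, as an engineer would, in place of code of your own. Each camera call takes 0.05 s, during which the arm holds its last target. There are 200 camera calls.

TASK

The washed lunch box is going back together: the upper tier is still draining upside down on the worktop. Turn it the right way up and stack it on the lower tier where that stands, the notch over the mustard tab, so that it sits fully home all round. Leave the lid off to air, and do not disturb it, the glasses or the mug.

Things in the scene. Friction and masses are not known exactly. Their poses are not given: they have to be found in the camera images.
- upper_tier: Upper tier of the lunch box: dusty blue plastic tray, 140 (its x) x 60 (y) x 46 (z) mm, walls 3 mm, corner radius 12 mm. Origin: centre of the foot's underside. Foot: lowest 6 mm, 130 x 50 mm, chamfered; full outline from z = 6, open rim at z = 46. Own z runs from foot to rim: down while it drains. Sides and ends are flat and plumb; it can stand on an end. 0.11 to 0.18 kg.
- lower_tier: Lower tier, dusty blue plastic tray of the same outline, standing open side up, 140 (its x) x 60 (y) x 46 (z) mm, walls 3 mm, inside 134 x 54 mm. Origin: centre of its underside, on the worktop. About 0.22 kg, loose. With the upper tier fully home, the two own x axes agree and the upper tier's origin is 40 mm above this one.
- upper_notch (a point): Middle of the closed edge of the notch in one end wall of the upper tier: own x = +68.5, y = 0, z = 17 mm. The notch is 22 mm wide and 11 mm deep, open toward the foot, with a mustard lining. The other end has no notch.
- lower_tab (a point): Top of the mustard tab on the lower tier's rim, in the middle of its +x end: own x = 68.5, y = 0, z = 56 mm. The tab is 18 mm wide, 3 mm thick, flush with the wall, and stands 10 mm above the rim; its top corners are rounded.
- clear_spot (a point): Fixed point on the bare worktop between the front edge and the sink, a place to put things down: level, 50 mm to the sink's 2 mm rim (+x), 55 mm to the front edge (-x), 120 mm free to the lower tier's side (+y). Elsewhere: a tall cabinet stands left of y = 0.40 m, and a shelf hangs 0.54 m up beyond x = 0.62 m.
- lid: Pale wooden lid of the lunch box, lying flat, 140 x 60 x 14 mm. Origin: centre of its underside.
- glass_a: Clear drinking glass standing upside down, 64 mm across, 89 mm tall. Origin: centre of its underside on the worktop.
- glass_b: Clear drinking glass standing upside down, 64 mm across, 89 mm tall. Origin: centre of its underside on the worktop.
- mug: Cream mug standing upside down, 63 mm across, 88 mm over the handle, 51 mm tall. Origin: centre of its extents, on the worktop.

How it is judged (in metres and radians):
At the end, for the whole second after the job is handed in: Upper tier upright on the lower tier, at rest and let go: notch over tab within 6 mm, at most 2.5 mm short of fully home, level with the lower tier within 0.03 rad. Lower tier upright on the worktop, within 40 mm of its start. Lid, glasses and mug within 30 mm of theirs (horizontal distance between upper_notch and lower_tab below 0.006 m and z of upper_tier in the frame of lower_tier between 0.037 and 0.0425 m and angle between the z axis of upper_tier and the z axis of lower_tier, either way round below 0.03 rad and angle between each of upper_tier, lower_tier's own z axis and vertical below 0.05 rad and height (world z) of lower_tier below 0.005 m and linear speed of upper_tier below 0.02 m/s); the robot touches nothing.
It fails at once if the lower tier is shoved more than 40 mm from where it stood (distance of lower_tier from where it was at the start of the episode above 0.04 m).
It fails at once if the lid is moved more than 30 mm (distance of lid from where it was at the start of the episode above 0.03 m).
It fails at once if a glass or the mug is moved more than 30 mm or knocked over (distance of any of glass_a, glass_b, mug from where it was at the start of the episode above 0.03 m or angle between any of glass_a, glass_b, mug's own z axis and vertical above 0.3 rad).
It also fails if it takes over 67 s, if anything falls off the work surface, if the arm or the gripper's body presses on something with over 40 N, if the wrist force passes 120 N, or if a joint passes its speed limit or range.

## Working session

There is one attempt and no reset: what is moved stays moved. The work goes in short steps, Python scripts to look and compute and a tool call to move; the robot and the scene stay as the last step left them, time stands still between calls to the robot, and variables do not carry over. Pictures are saved under pics/ and viewed, at most 13 in all, crops included, and the job is handed in when it is done.

```bash
mkdir -p pics
```

Run:
```python
from cell import env, read_camera
import cv2, numpy as np
o=env.get_obs(); print({k:np.round(v,3).tolist() for k,v in o.items()}, env.tip_reach)
for n in ("scene","top"):
    r=read_camera(n); cv2.imwrite(f"pics/{n}0.png",r["color"]); print(n,r["fx"],r["cx"],r["cy"],np.round(r["world_from_camera"],3).tolist())
```

```text
{'time_s': 0.0, 'qpos': [64.346, 18.44, -4.014, 83.175, 1.297, 78.539, -3.259], 'joint_velocities': [-0.009, 0.099, -0.015, -0.013, 0.042, 0.085, -0.1], 'effort': [0.001, -49.128, -0.403, -31.253, -0.064, 0.044, 0.0], 'tool_pos': [0.289, -0.581, 0.238], 'tool_rot': [-179.891, 0.008, 26.464], 'force': [-1.106, 0.792, -0.564], 'wrist_torque': [0.016, -0.0, 0.03], 'grasp_force': 0.0, 'grip_width': 0.087} 0.017
scene 513.8810149271749 317.76501316042976 231.78414947976864 [[-0.684, -0.56, 0.468, -0.176], [-0.73, 0.53, -0.433, 0.557], [-0.005, -0.637, -0.771, 1.263], [0.0, 0.0, 0.0, 1.0]]
top 558.521448390652 326.23343555809186 229.19375257184788 [[0.007, -0.998, 0.069, 0.424], [-1.0, -0.006, 0.011, -0.143], [-0.01, -0.069, -0.998, 1.826], [0.0, 0.0, 0.0, 1.0]]
```

View pics/scene0.png

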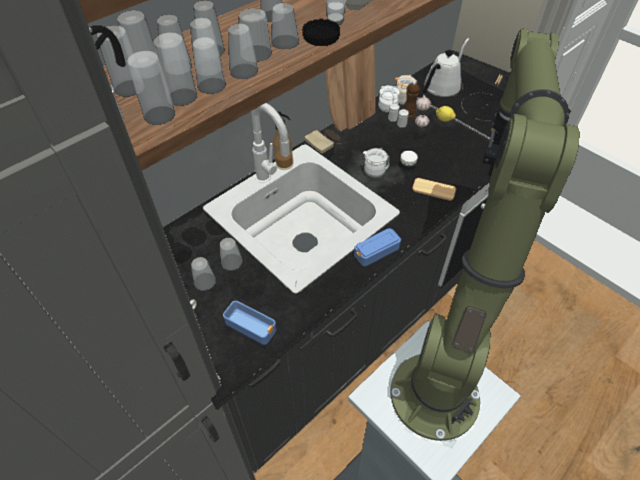

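View pics/top0.png

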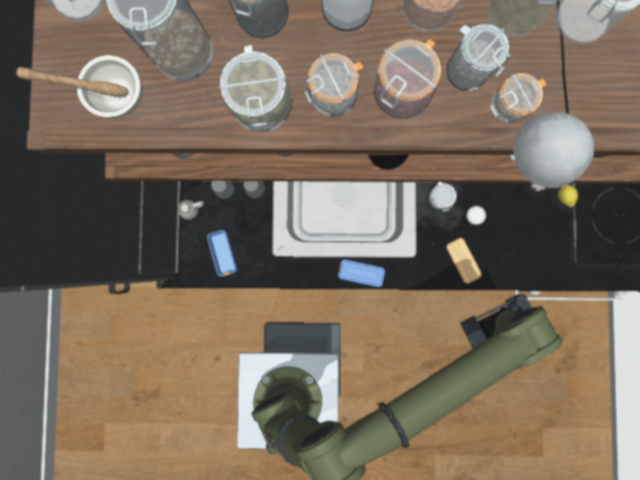

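Run:
```python
import cv2, numpy as np
s=cv2.imread("pics/scene0.png");t=cv2.imread("pics/top0.png")
f=lambda im,x,y:cv2.resize(im[y:y+60,x:x+80],(400,300),interpolation=cv2.INTER_CUBIC)
cv2.imwrite("pics/c1.png",np.vstack([np.hstack([f(s,210,290),f(s,340,215)]),np.hstack([f(t,180,225),f(t,320,240)])]))
```

```text
(no output)
```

View pics/c1.png

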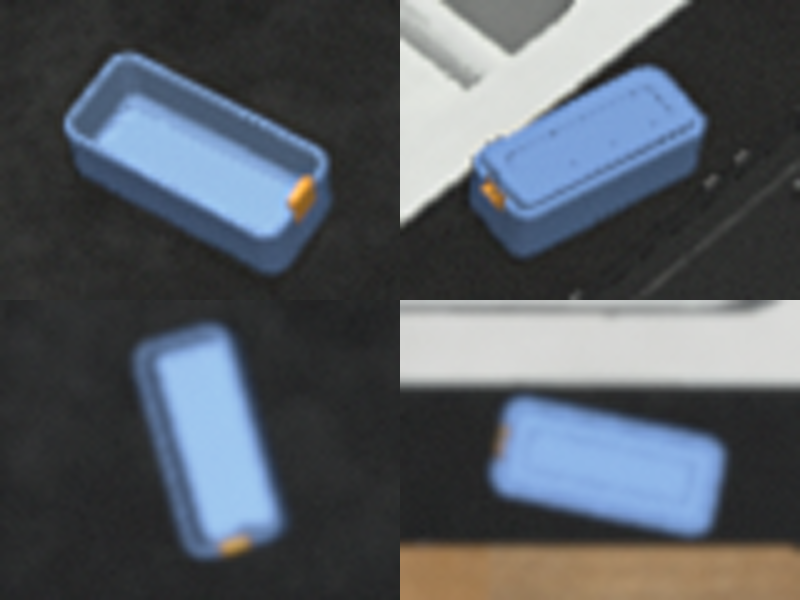

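The first two pictures and the composite of crops show both tiers. The lower tier's tab is at its end nearest the robot, about scene (268,328). The upper tier is inverted at scene (377,246), with its notch end at scene (358,253), facing the lower tier. Next I'll fit both silhouettes.

Create h.py:
```python
import cv2, numpy as np
from scipy.optimize import minimize
from scipy.spatial.transform import Rotation as R
from cell import env, read_camera
def proj(c,P):
    W=np.linalg.inv(c["world_from_camera"]); p=P@W[:3,:3].T+W[:3,3]
    return np.c_[c["fx"]*p[:,0]/p[:,2]+c["cx"],c["fy"]*p[:,1]/p[:,2]+c["cy"]]
def blue(im):
    h=cv2.cvtColor(im,cv2.COLOR_BGR2HSV); return cv2.inRange(h,(100,70,40),(125,255,255))|cv2.inRange(h,(8,120,100),(25,255,255))
def outline(L,W,r):
    a=np.linspace(0,np.pi/2,6); q=np.c_[np.cos(a),np.sin(a)]*r
    return np.vstack([(q@R.from_euler('z',90*k,degrees=True).as_matrix()[:2,:2].T)+[s*(L/2-r),t*(W/2-r)] for k,(s,t) in enumerate([(1,1),(-1,1),(-1,-1),(1,-1)])])
def solid(levels): return np.vstack([np.c_[outline(L,W,r),np.full(24,z)] for L,W,r,z in levels])
LOW=solid([(140,60,12,0),(140,60,12,46)])/1e3
UPINV=solid([(140,60,12,0),(140,60,12,40),(130,50,9,46)])/1e3   # world z while inverted
UPR=solid([(130,50,9,0),(140,60,12,6),(140,60,12,46)])/1e3
def fit(cams,pts,x0,rad=60,z0=0):
    data=[]
    for c in cams:
        u=proj(c,np.array([[x0[0],x0[1],z0+.02]]))[0].astype(int)
        x,y=max(u[0]-rad,0),max(u[1]-rad,0); m=blue(c["color"])[y:y+2*rad,x:x+2*rad]
        n,lab,st,_=cv2.connectedComponentsWithStats(m); k=1+np.argmax(st[1:,4]); m=((lab==k)*255).astype(np.uint8)
        cn,_=cv2.findContours(m,0,2); h=cv2.convexHull(np.vstack(cn)); m=cv2.fillConvexPoly(m*0,h,255)
        data.append((c,cv2.resize(m,None,fx=4,fy=4).astype(float),x,y))
    def cost(v):
        P=pts@R.from_euler('z',v[2]).as_matrix().T+[v[0],v[1],z0]; s=0
        for c,m,x,y in data:
            h=cv2.convexHull(((proj(c,P)-[x,y]+.5)*4-.5).astype(np.float32))
            g=cv2.fillConvexPoly(np.zeros(m.shape,np.uint8),np.round(h*16).astype(np.int32),255,cv2.LINE_AA,4)
            s+=np.abs(m-g).sum()/255/m[m>0].size
        return s
    r=minimize(cost,x0,method='Nelder-Mead',options=dict(initial_simplex=np.array(x0)+np.array([[0,0,0],[.02,0,0],[0,.02,0],[0,0,.2]]),xatol=1e-4,fatol=1e-5))
    return r.x,r.fun
```

Run:
```python
from h import *
cs=[read_camera(n) for n in ("scene","top")]
def back(c,u,v,z):
    M=c["world_from_camera"]; d=M[:3,:3]@[(u-c["cx"])/c["fx"],(v-c["cy"])/c["fy"],1]; return M[:3,3]+d*(z-M[2,3])/d[2]
l0=back(cs[1],222,254,.03);u0=back(cs[1],361,273,.03);print(l0,u0)
print("sink front edge",back(cs[1],300,257,0),"worktop front",back(cs[1],300,290,0),"lid",back(cs[1],463,260,.01),"mug",back(cs[1],189,208,.03),back(cs[1],222,188,.04))
for nm,p,x,yaw in (("low",LOW,l0,np.pi+.2),("up",UPINV,u0,1.4)):
    for cc in (cs,cs[:1],cs[1:]):
        v,f=fit(cc,p,[x[0],x[1],yaw]); print(nm,v,np.degrees(v[2]),f)
c=read_camera("wrist"); 
print(c["fx"],c["world_from_camera"])
```

```text
[0.46563224 0.21165861 0.03      ] [ 0.40791733 -0.23570394  0.03      ]
sink front edge [ 0.45831104 -0.03794101  0.        ] worktop front [ 0.35105622 -0.03906127  0.        ] lid [ 0.45211752 -0.56669735  0.01      ] mug [0.61378841 0.32176706 0.03      ] [0.67824782 0.21396274 0.04      ]
low [0.47168463 0.21571917 3.44448925] 197.35469653010713 0.1734366382188856
low [0.4718423  0.21590595 3.44825969] 197.5707271558157 0.040753317866586834
low [0.46931053 0.21538147 3.42058518] 195.98509431991428 0.13033349199986638
up [ 0.4095586  -0.23201131  1.36855352] 78.41234074005727 0.2738853835546127
up [ 0.40943646 -0.23175254  1.37276598] 78.65369705403585 0.06602214960058098
up [ 0.40773437 -0.23606681  1.3927533 ] 79.79888593813394 0.20594505243958047
371.64829954431775 [[ 0.4447295  -0.85853921 -0.25519814  0.36022647]
 [-0.89566322 -0.42685174 -0.12483988 -0.54618631]
 [-0.00175184  0.28409157 -0.95879555  0.38286499]
 [ 0.          0.          0.          1.        ]]
```

Add to h.py:
```python
def d(x,y,z,yaw):
    o=env.get_obs(); r=R.from_euler('xyz',o["tool_rot"],degrees=True).as_matrix(); t=np.array([x,y,z])-o["tool_pos"]
    dy=(yaw-o["tool_rot"][2]+180)%360-180
    print("delta",np.round(r.T@t,4),"turn",round(-dy,2),"| pos",np.round(o["tool_pos"],4),"rot",np.round(o["tool_rot"],2),"q",np.round(o["qpos"],0),"F",np.round(o["force"],1),"w",round(o["grip_width"],4),"t",o["time_s"])
```

```text
(no output)
```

Call:
{"op": "run_rows", "data": {
  "increments": [
    [[0.263, -0.259, 0, -52.1, 0.087], [0.263, -0.259, 0, -52.1, 0.087], [0.263, -0.259, 0, -52.1, 0.087], [0.263, -0.259, 0, -52.1, 0.087], [0.263, -0.259, 0, -52.1, 0.087], [0.263, -0.259, 0, -52.1, 0.087], [0.263, -0.259, 0, -52.1, 0.087], [0.263, -0.259, 0, -52.1, 0.087]]
  ],
  "clamp_n": 20
}}

```text
time_s: 0.92
tool_pos: [0.3982, -0.2647, 0.2397]
tool_rot: [180.0, 0.0, 78.9]
force: [1.5, -1.3, -0.2]
grip_width: 0.0873
grasp_force: 0.0
```

```bash
python3 -c "
from h import *
d(.4095,-.232,.12,78.6)"
```

```text
delta [0.0344 0.0048 0.1196] turn 0.27 | pos [ 0.3982 -0.2647  0.2397] rot [1.7998e+02 4.0000e-02 7.8870e+01] q [ 52.  -2. -21. 106.  -1.  76.  20.] F [ 1.5 -1.3 -0.2] w 0.0873 t 0.9167
```

Call:
{"op": "run_rows", "data": {
  "increments": [
    [[0.034, 0.005, 0.04, 0.3, 0.087], [0.034, 0.005, 0.08, 0.3, 0.087], [0.034, 0.005, 0.1, 0.3, 0.087], [0.034, 0.005, 0.1, 0.3, 0.087], [0.034, 0.005, 0.1, 0.3, 0.087]]
  ]
}}

```text
time_s: 1.33
tool_pos: [0.4088, -0.234, 0.139]
tool_rot: [-179.9, -0.1, 78.3]
force: [0.5, -0.5, 1.5]
grip_width: 0.0871
grasp_force: 0.0
```

Run:
```python
from h import *
c=read_camera("wrist"); cv2.imwrite("pics/w1.png",c["color"]); print(c["fx"],c["cx"],c["cy"],np.round(c["world_from_camera"],3).tolist())
d(.4095,-.232,.025,78.6)
```

```text
371.64829954431775 321.2591474428162 240.34100172944252 [[0.979, -0.195, -0.06, 0.426], [-0.204, -0.939, -0.277, -0.157], [-0.002, 0.283, -0.959, 0.283], [0.0, 0.0, 0.0, 1.0]]
delta [ 0.0029 -0.0013  0.1156] turn -0.38 | pos [ 0.4101 -0.2351  0.1406] rot [1.7995e+02 2.0000e-02 7.8220e+01] q [ 50.   2. -23. 114.   1.  64.  14.] F [ 0.4 -0.1  0.3] w 0.087 t 1.3833
```

View pics/w1.png

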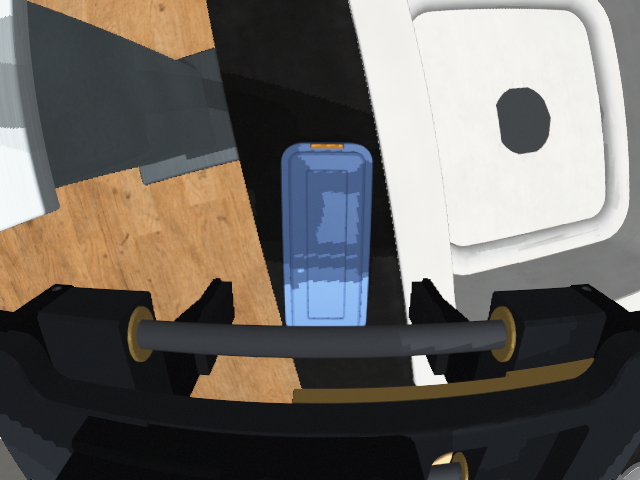

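The wrist view shows the inverted tier centred between the open fingers at column 327, with its notch at (327,146) on the +y end. I'll descend, grip, lift, then turn it parallel to the front edge.

Call:
{"op": "run_rows", "data": {
  "increments": [
    [[0.003, -0.001, 0.04, -0.4, 0.087], [0.003, -0.001, 0.08, -0.4, 0.087], [0.003, -0.001, 0.105, -0.4, 0.087], [0.003, -0.001, 0.117, -0.4, 0.087], [0.003, -0.001, 0.117, -0.4, 0.05], [0.003, -0.001, 0.117, -0.4, 0.05], [0.003, -0.001, 0.117, -0.4, 0.05], [0.003, -0.001, 0.117, -0.4, 0.05]]
  ],
  "clamp_n": 20
}}

```text
time_s: 2.05
tool_pos: [0.411, -0.2326, 0.0248]
tool_rot: [179.8, 0.1, 78.6]
force: [0.3, 0.3, 0.6]
grip_width: 0.0679
grasp_force: 0.0
```

Call:
{"op": "run_rows", "data": {
  "increments": [
    [[0, 0, 0, 0, 0.05], [0, 0, -0.01, 0, 0.05], [0, 0, -0.025, 0, 0.05], [0, 0, -0.025, 0, 0.05]]
  ]
}}

```text
time_s: 2.38
tool_pos: [0.4112, -0.2323, 0.0506]
tool_rot: [179.7, 0.1, 78.7]
force: [0.8, -0.3, -1.0]
grip_width: 0.06
grasp_force: 20.0
```

```bash
python3 -c "
from h import *
d(.414,-.20,.048,92)"
```

```text
delta [ 0.0322 -0.0036  0.0025] turn -13.34 | pos [ 0.4112 -0.2323  0.0506] rot [1.7974e+02 1.2000e-01 7.8660e+01] q [ 49.   9. -24. 119.   5.  53.  11.] F [ 0.8 -0.3 -1. ] w 0.06 t 2.3833
```

Call:
{"op": "run_rows", "data": {
  "increments": [
    [[0.016, -0.003, 0, -7, 0.05], [0.032, -0.0036, 0, -13.3, 0.05], [0.032, -0.0036, 0, -13.3, 0.05], [0.032, -0.0036, 0.012, -13.3, 0.05], [0.032, -0.0036, 0.024, -13.3, 0.05], [0.032, -0.0036, 0.024, -13.3, 0.05]]
  ]
}}

```text
time_s: 2.88
tool_pos: [0.4123, -0.1997, 0.023]
tool_rot: [180.0, 0.0, 91.8]
force: [0.3, 0.9, -1.6]
grip_width: 0.0598
grasp_force: 20.0
```

```bash
python3 -c "
from h import *
d(.414,-.20,.048,92)
for n in ['scene']:
  c=read_camera(n); print(fit([c],UPINV,[.414,-.2,1.6]))"
```

```text
delta [-0.0003  0.0017 -0.025 ] turn -0.17 | pos [ 0.4123 -0.1997  0.023 ] rot [1.7997e+02 2.0000e-02 9.1830e+01] q [ 47.  10. -26. 122.   6.  49.  19.] F [ 0.3  0.9 -1.6] w 0.0598 t 2.8833
(array([ 0.42036578, -0.18854858,  1.92378126]), np.float64(0.6691281616196775))
```

Call:
{"op": "run_rows", "data": {
  "increments": [
    [[0, 0, 0, 0, 0.087], [0, 0, 0, 0, 0.087], [0, 0, 0, 0, 0.087], [0.024, 0.001, 0, 0, 0.087], [0.048, 0.001, 0, 0, 0.087], [0.048, 0.001, 0, 0, 0.087]]
  ],
  "clamp_n": 6
}}

```text
time_s: 3.43
tool_pos: [0.4112, -0.1472, 0.0236]
tool_rot: [-180.0, -0.1, 92.2]
force: [0.3, 0.4, -0.2]
grip_width: 0.0853
grasp_force: 0.0
```

Call:
{"op": "run_rows", "data": {
  "increments": [
    [[0, 0, 0, 0, 0.05], [0, 0, 0, 0, 0.05], [0, 0, 0, 0, 0.05], [0, 0, 0, 0, 0.05], [0, 0, 0, 0, 0.05], [0, 0, 0, 0, 0.05]]
  ],
  "clamp_n": 6
}}

```text
time_s: 3.93
tool_pos: [0.4113, -0.1518, 0.0236]
tool_rot: [-180.0, 0.0, 91.9]
force: [-0.1, -0.5, 0.6]
grip_width: 0.0599
grasp_force: 6.0
```

Run:
```python
from h import *
d(.413,-.152,.023,92)
cs=[read_camera(n) for n in ("scene","wrist")]
cv2.imwrite("pics/a1.png",np.vstack([cv2.resize(cs[0]["color"][180:340,300:460],(300,300)),cv2.resize(cs[1]["color"],(300,225))]))
```

```text
delta [-0.0002  0.0017  0.0006] turn -0.1 | pos [ 0.4113 -0.1518  0.0236] rot [-1.7999e+02  1.0000e-02  9.1900e+01] q [ 44.   8. -28. 124.   5.  49.  14.] F [-0.1 -0.5  0.6] w 0.0599 t 3.9333
```

View pics/a1.png

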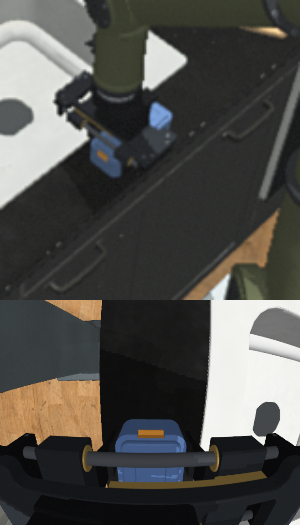

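The composite shows the tier gripped near its notch end: the notch is at (150,433) in the wrist panel. I'll start the end-over-end tip, pivoting on its far end.

Call:
{"op": "run_rows", "data": {
  "increments": [
    [[-0.004, 0, -0.015, 0, 0.05], [-0.0105, 0, -0.03, 0, 0.05], [-0.0186, 0, -0.043, 0, 0.05], [-0.0284, 0, -0.056, 0, 0.05], [-0.04, 0, -0.067, 0, 0.05], [-0.0523, 0, -0.076, 0, 0.05], [-0.0523, 0, -0.076, 0, 0.05]]
  ]
}}

```text
time_s: 4.62
tool_pos: [0.4141, -0.2064, 0.1012]
tool_rot: [179.8, 0.2, 91.8]
force: [0.0, 0.3, -1.3]
grip_width: 0.0598
grasp_force: 6.0
```

Run:
```python
from h import *
d(.413,-.295,.116,92)
cs=[read_camera(n) for n in ("scene","wrist")]
cv2.imwrite("pics/a2.png",np.vstack([cv2.resize(cs[0]["color"][180:340,300:460],(300,300)),cv2.resize(cs[1]["color"],(300,225))]))
```

```text
delta [-0.0886 -0.0038 -0.0146] turn -0.22 | pos [ 0.4141 -0.2064  0.1012] rot [1.7983e+02 1.6000e-01 9.1780e+01] q [ 48.   4. -26. 118.   2.  59.  23.] F [ 0.   0.3 -1.3] w 0.0598 t 4.6167
```

View pics/a2.png

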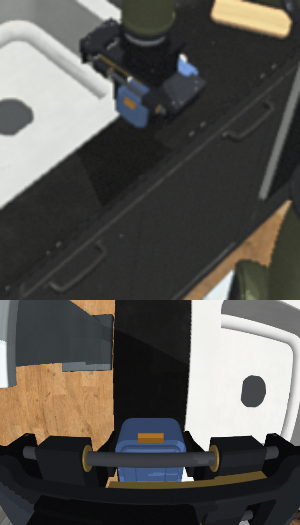

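The tier stayed level in the pads because 6 N holds it against turning. I'll ease the grip to 3 N and let it droop until the end touches the worktop.

Call:
{"op": "run_rows", "data": {
  "increments": [
    [[0, 0, 0, 0, 0.05], [0, 0, 0, 0, 0.05], [0, 0, 0, 0, 0.05], [0, 0, 0, 0, 0.05]]
  ],
  "clamp_n": 3
}}

```text
time_s: 5.05
tool_pos: [0.4129, -0.2027, 0.0991]
tool_rot: [-179.9, -0.0, 92.0]
force: [-0.4, -0.2, -1.4]
grip_width: 0.0602
grasp_force: 3.0
```

Run:
```python
from h import *
d(.413,-.295,.116,92)
cs=[read_camera(n) for n in ("scene","wrist")]
cv2.imwrite("pics/a3.png",np.vstack([cv2.resize(cs[0]["color"][180:340,300:460],(300,300)),cv2.resize(cs[1]["color"],(300,225))]))
a=cv2.imread("pics/a2.png")[300:];b=cv2.imread("pics/a3.png")[300:];print(cv2.absdiff(a,b)[:185].mean())
```

```text
delta [-0.0922 -0.0032 -0.017 ] turn 0.01 | pos [ 0.4129 -0.2027  0.0991] rot [-1.7995e+02 -3.0000e-02  9.2010e+01] q [ 48.   4. -26. 118.   2.  59.  23.] F [-0.4 -0.2 -1.4] w 0.0602 t 5.05
4.2538438438438435
```

Run:
```python
from h import *
c=read_camera("wrist")["color"]
for im in (c[:400], cv2.resize(cv2.imread("pics/a2.png")[300:],(640,480))[:400]):
    h=cv2.cvtColor(im,cv2.COLOR_BGR2HSV); m=cv2.inRange(h,(8,150,120),(18,255,255)); m[:250]=0
    n,l,s,ce=cv2.connectedComponentsWithStats(m); print([(list(s[i]),np.round(ce[i],1)) for i in range(1,n) if s[i,4]>150])
    m=cv2.inRange(h,(100,70,40),(125,255,255)); n,l,s,ce=cv2.connectedComponentsWithStats(m); print([list(s[i]) for i in range(1,n) if s[i,4]>900])
```

```text
[([np.int32(294), np.int32(317), np.int32(55), np.int32(9), np.int32(492)], array([321.2, 321. ]))]
[[np.int32(251), np.int32(253), np.int32(141), np.int32(73), np.int32(9195)], [np.int32(255), np.int32(357), np.int32(132), np.int32(32), np.int32(3486)]]
[([np.int32(294), np.int32(284), np.int32(55), np.int32(20), np.int32(1077)], array([321.2, 293.6]))]
[[np.int32(245), np.int32(251), np.int32(153), np.int32(76), np.int32(8856)], [np.int32(250), np.int32(356), np.int32(141), np.int32(32), np.int32(4206)]]
```

The notch lining moved from row 294 to 321 and foreshortened, so it now droops at 3 N. I'll follow the arc up to standing on end.

Call:
{"op": "run_rows", "data": {
  "increments": [
    [[-0.0138, 0, -0.0077, 0, 0.05], [-0.0284, 0, -0.0136, 0, 0.05], [-0.0437, 0, -0.0174, 0, 0.05], [-0.0594, 0, -0.0193, 0, 0.05], [-0.0752, 0, -0.0191, 0, 0.05], [-0.0915, 0, -0.0169, 0, 0.05], [-0.0915, 0, -0.0169, 0, 0.05]]
  ],
  "clamp_n": 3
}}

```text
time_s: 5.78
tool_pos: [0.416, -0.3, 0.1162]
tool_rot: [179.9, 0.2, 91.7]
force: [0.3, -0.9, 4.3]
grip_width: 0.0602
grasp_force: 3.0
```

Run:
```python
from h import *
d(.413,-.295,.116,92)
cs=[read_camera(n) for n in ("scene","wrist")]
cv2.imwrite("pics/a4.png",np.vstack([cv2.resize(cs[0]["color"][160:320,320:480],(400,400),interpolation=2),cv2.resize(cs[1]["color"],(266,200)).repeat(1,0) if 0 else cv2.resize(cs[1]["color"][240:440,160:480],(400,200))]))
```

```text
delta [ 0.005  -0.0029  0.0002] turn -0.31 | pos [ 0.416  -0.3     0.1162] rot [1.7992e+02 1.5000e-01 9.1690e+01] q [ 53.   9. -21. 110.   4.  62.  32.] F [ 0.3 -0.9  4.3] w 0.0602 t 5.7833
```

View pics/a4.png

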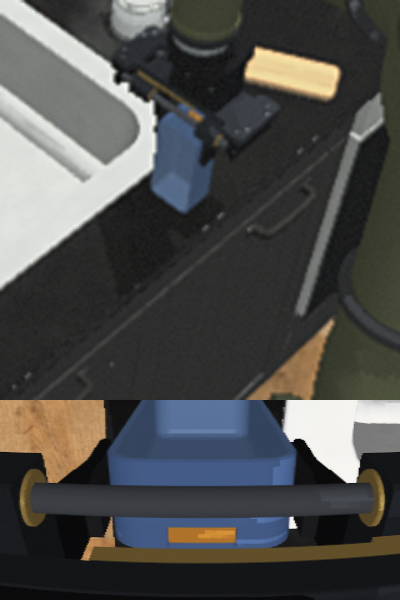

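The picture shows the tier standing on its end, with the open side facing away from the tipping direction and the notch at (200,535). I'll continue over onto the foot.

Call:
{"op": "run_rows", "data": {
  "increments": [
    [[-0.0104, 0, 0, 0, 0.05], [-0.0208, 0, 0, 0, 0.05], [-0.0311, 0, 0.001, 0, 0.05], [-0.0414, 0, 0.002, 0, 0.05], [-0.0511, 0, 0.005, 0, 0.05], [-0.0611, 0, 0.0083, 0, 0.05], [-0.0795, 0, 0.018, 0, 0.05], [-0.0795, 0, 0.018, 0, 0.05]]
  ],
  "clamp_n": 3
}}

```text
time_s: 6.55
tool_pos: [0.4177, -0.3787, 0.097]
tool_rot: [-180.0, 0.1, 91.7]
force: [0.4, -1.1, 1.2]
grip_width: 0.0601
grasp_force: 3.0
```

Run:
```python
from h import *
d(.413,-.374,.098,92)
cs=[read_camera(n) for n in ("scene","wrist")]
cv2.imwrite("pics/a5.png",np.vstack([cv2.resize(cs[0]["color"][160:320,320:480],(400,400),interpolation=2),cv2.resize(cs[1]["color"][240:440,160:480],(400,200))]))
```

```text
delta [ 0.0049 -0.0046 -0.001 ] turn -0.27 | pos [ 0.4177 -0.3787  0.097 ] rot [-1.7998e+02  1.1000e-01  9.1730e+01] q [ 56.  16. -19. 105.   6.  61.  37.] F [ 0.4 -1.1  1.2] w 0.0601 t 6.55
```

View pics/a5.png

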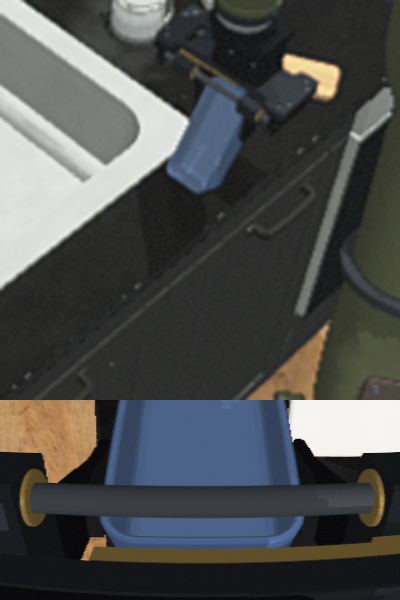

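The tier is leaning over onto its foot side, about 45° down, with its open side up. I'll finish lowering it.

Call:
{"op": "run_rows", "data": {
  "increments": [
    [[-0.008, 0, 0.0055, 0, 0.05], [-0.0165, 0, 0.0113, 0, 0.05], [-0.0305, 0, 0.025, 0, 0.05], [-0.0425, 0, 0.0416, 0, 0.05], [-0.048, 0, 0.051, 0, 0.05], [-0.052, 0, 0.06, 0, 0.05], [-0.0555, 0, 0.074, 0, 0.05], [-0.0555, 0, 0.074, 0, 0.05]]
  ],
  "clamp_n": 3
}}

```text
time_s: 7.32
tool_pos: [0.4201, -0.429, 0.0217]
tool_rot: [-179.9, -0.2, 92.0]
force: [-0.5, -0.0, -1.5]
grip_width: 0.0597
grasp_force: 3.0
```

Call:
{"op": "run_rows", "data": {
  "increments": [
    [[0, 0, 0, 0, 0.087], [0, 0, 0, 0, 0.087], [0, 0, 0, 0, 0.087], [0, 0, -0.03, 0, 0.087], [0, 0, -0.06, 0, 0.087], [0, 0, -0.1, 0, 0.087], [0, 0, -0.14, 0, 0.087], [0, 0, -0.14, 0, 0.087]]
  ]
}}

```text
time_s: 7.98
tool_pos: [0.4251, -0.4328, 0.1747]
tool_rot: [179.4, 0.7, 92.0]
force: [0.7, -1.3, 1.8]
grip_width: 0.0864
grasp_force: 0.0
```

```bash
python3 -c "
from h import *
d(.413,-.386,.1,92)
c=read_camera('scene');w=read_camera('wrist'); cv2.imwrite('pics/s6.png',c['color']);cv2.imwrite('pics/w6.png',w['color'])
print(fit([c],UPR,[.413,-.386,-1.55]))"
```

```text
delta [ 0.0481 -0.0112  0.074 ] turn -0.01 | pos [ 0.4251 -0.4328  0.1747] rot [179.4    0.69  91.99] q [ 58.  16. -18.  95.   5.  69.  41.] F [ 0.7 -1.3  1.8] w 0.0864 t 7.9833
(array([ 0.41691441, -0.40178132, -1.53260867]), np.float64(0.06650052177733838))
```

Call:
{"op": "run_rows", "data": {
  "increments": [
    [[0.04, 0, -0.03, 0, 0.087], [0.08, 0, -0.05, 0, 0.087], [0.12, 0, -0.05, 0, 0.087], [0.16, 0, -0.05, 0, 0.087], [0.16, 0, -0.05, 0, 0.087]]
  ]
}}

```text
time_s: 8.5
tool_pos: [0.4159, -0.2619, 0.2138]
tool_rot: [-179.9, -0.2, 92.4]
force: [0.8, -0.1, 0.1]
grip_width: 0.087
grasp_force: 0.0
```

Run:
```python
from h import *
d(.418,-.386,.15,92)
c=read_camera('scene');t=read_camera('top')
w=read_camera('wrist')
for cc in ([c],[t]): print(fit(cc,UPR,[.417,-.39,-1.53]))
cv2.imwrite('pics/v7.png',np.hstack([cv2.resize(c['color'][150:310,340:500],(500,500),interpolation=2),np.vstack([cv2.resize(t['color'][220:320,330:480],(300,200)),cv2.resize(w['color'],(300,225)),np.zeros((75,300,3),np.uint8)])]))
```

```text
delta [-0.1243 -0.0031  0.0635] turn 0.44 | pos [ 0.4159 -0.2619  0.2138] rot [-179.92   -0.18   92.44] q [ 53.   1. -24. 106.   0.  73.  31.] F [ 0.8 -0.1  0.1] w 0.087 t 8.5
(array([ 0.41600124, -0.40120907, -1.54718572]), np.float64(0.052401726240735524))
(array([ 0.41767648, -0.41575125, -1.628432  ]), np.float64(0.5069343581053821))
```

View pics/v7.png

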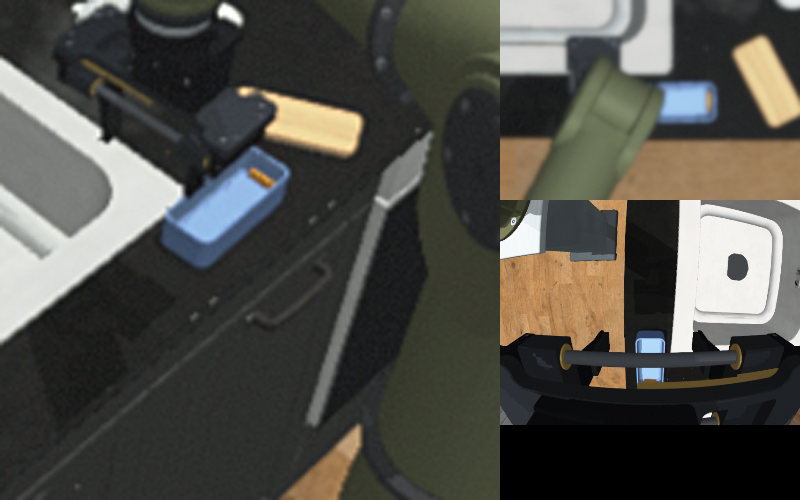

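The tier is now upright on its foot: open side up, notch lining at (260,178) at the -y end, lid clear. I'll move the arm further off for a clean fit.

Call:
{"op": "run_rows", "data": {
  "increments": [
    [[0.04, 0, -0.03, 0, 0.087], [0.08, 0, -0.05, 0, 0.087], [0.12, 0, -0.05, 0, 0.087], [0.12, 0, -0.05, 0, 0.087]]
  ]
}}

```text
time_s: 8.98
tool_pos: [0.4126, -0.1456, 0.2658]
tool_rot: [179.9, -0.0, 92.2]
force: [-0.2, 0.1, -0.2]
grip_width: 0.0867
grasp_force: 0.0
```

Run:
```python
from h import *
c=read_camera('scene');
for x0 in ([.417,-.39,-1.53],[.417,-.38,-1.6]): v,f=fit([c],UPR,x0); print(v,np.degrees(v[2]),f)
d(v[0],v[1],.15,90)
```

```text
[ 0.41685256 -0.4018833  -1.53409465] -87.89714897515306 0.07012102426857465
[ 0.41698994 -0.40190583 -1.53689285] -88.05747361541857 0.07019657909589092
delta [-0.2551 -0.0053  0.1153] turn 2.22 | pos [ 0.4123 -0.1468  0.2652] rot [1.7993e+02 1.0000e-02 9.2220e+01] q [ 48.  -8. -29. 108.  -4.  79.  23.] F [ 0.2  1.  -1.1] w 0.087 t 9.0333
```

Call:
{"op": "run_rows", "data": {
  "increments": [
    [[-0.04, -0.001, 0, 0, 0.087], [-0.08, -0.002, 0, 0, 0.087], [-0.12, -0.003, 0, 0, 0.087], [-0.16, -0.004, 0, 0, 0.087], [-0.2, -0.005, 0, 0, 0.087], [-0.24, -0.005, 0, 0, 0.087], [-0.28, -0.005, 0.03, 0, 0.087], [-0.31, -0.005, 0.06, 0, 0.087]]
  ]
}}

```text
time_s: 9.7
tool_pos: [0.415, -0.46, 0.2101]
tool_rot: [180.0, 0.2, 91.7]
force: [0.6, 0.0, -0.1]
grip_width: 0.0871
grasp_force: 0.0
```

Call:
{"op": "run_rows", "data": {
  "increments": [
    [[0, 0, 0, 0, 0.087], [0, 0, 0, 0, 0.087]]
  ]
}}

```text
time_s: 9.87
tool_pos: [0.4127, -0.4566, 0.2054]
tool_rot: [-179.6, -0.3, 91.6]
force: [-0.6, 0.0, -0.1]
grip_width: 0.0867
grasp_force: 0.0
```

Add to h.py:
```python
_p=proj
def proj(c,P):
    if c["fx"]>450: return _p(c,P)
    W=np.linalg.inv(c["world_from_camera"]); p=P@W[:3,:3].T+W[:3,3]
    q=np.hypot(p[:,0],p[:,1]); s=np.arctan2(q,p[:,2])/q
    return np.c_[c["fx"]*p[:,0]*s+c["cx"],c["fy"]*p[:,1]*s+c["cy"]]
```

Run:
```python
from h import *
c=read_camera('wrist'); cv2.imwrite("pics/w8.png",c["color"])
b=blue(c["color"]); n,l,s,_=cv2.connectedComponentsWithStats(b); print([list(map(int,s[i])) for i in range(1,n) if s[i,4]>300])
h=proj(c,UPR@R.from_euler('z',-1.535).as_matrix().T+[.417,-.402,0]); print("pred",h.min(0),h.max(0))
v,f=fit([c],UPR,[.417,-.402,-1.535],rad=130); print(v,np.degrees(v[2]),f)
d(.417,-.402,.028,92)
```

```text
[[0, 0, 272, 326, 60247], [295, 81, 75, 167, 11763], [192, 355, 79, 44, 2422]]
pred [290.6975421   79.38665752] [365.30191894 246.80594307]
[ 0.597      -0.65533333 -1.06833333] -61.210991113143 0.9892937261856289
delta [0.0524 0.0044 0.1801] turn -0.25 | pos [ 0.4148 -0.4551  0.2079] rot [-179.83   -0.19   91.75] q [ 59.  16. -16.  90.   5.  75.  43.] F [ 0.5  0.4 -0.5] w 0.0869 t 9.9167
```

The wrist view agrees with the scene fit to about 1.5 mm along the tier, and the fingers will centre it across. I'll regrasp at the middle.

Call:
{"op": "run_rows", "data": {
  "increments": [
    [[0.03, 0.006, 0.02, -0.2, 0.087], [0.0525, 0.006, 0.05, -0.2, 0.087], [0.0525, 0.006, 0.09, -0.2, 0.087], [0.0525, 0.006, 0.125, -0.2, 0.087], [0.0525, 0.006, 0.15, -0.2, 0.087], [0.0525, 0.006, 0.17, -0.2, 0.087], [0.0525, 0.006, 0.179, -0.2, 0.087], [0.0525, 0.006, 0.179, -0.2, 0.087]]
  ]
}}

```text
time_s: 10.58
tool_pos: [0.4203, -0.3997, 0.0305]
tool_rot: [-179.9, -0.1, 92.2]
force: [0.6, -0.2, -0.8]
grip_width: 0.0868
grasp_force: 0.0
```

Call:
{"op": "run_rows", "data": {
  "increments": [
    [[0, 0, 0, 0, 0.087], [0, 0, 0, 0, 0.087]]
  ]
}}

```text
time_s: 10.75
tool_pos: [0.4223, -0.4018, 0.0338]
tool_rot: [179.9, 0.2, 92.2]
force: [-0.0, 1.0, 0.1]
grip_width: 0.0868
grasp_force: 0.0
```

```bash
python3 -c "
from h import *
d(.418,-.4025,.028,92)"
```

```text
delta [-0.0006 -0.0044  0.0058] turn 0.18 | pos [ 0.4223 -0.4018  0.0338] rot [1.7986e+02 1.6000e-01 9.2180e+01] q [ 55.  22. -17. 105.   8.  54.  37.] F [-0.   1.   0.1] w 0.0868 t 10.75
```

Call:
{"op": "run_rows", "data": {
  "increments": [
    [[0, 0, 0.004, 0, 0.05], [0, 0, 0.004, 0, 0.05], [0, 0, 0.004, 0, 0.05], [0, 0, 0.004, 0, 0.05], [0, 0, 0.004, 0, 0.05], [0, 0, 0.004, 0, 0.05]]
  ],
  "clamp_n": 20
}}

```text
time_s: 11.25
tool_pos: [0.4209, -0.4009, 0.0279]
tool_rot: [-180.0, 0.0, 92.2]
force: [-0.4, -0.3, 0.8]
grip_width: 0.0597
grasp_force: 20.0
```

```bash
python3 -c "
from h import *
d(.418,-.4025,.028,92)"
```

```text
delta [-0.0015 -0.0029 -0.0001] turn 0.15 | pos [ 0.4209 -0.4009  0.0279] rot [-1.800e+02  2.000e-02  9.215e+01] q [ 55.  22. -17. 105.   8.  54.  37.] F [-0.4 -0.3  0.8] w 0.0597 t 11.25
```

Call:
{"op": "run_rows", "data": {
  "increments": [
    [[0, 0, -0.03, 0, 0.05], [0, 0, -0.07, 0, 0.05], [0, 0, -0.11, 0, 0.05], [0, 0, -0.15, 0, 0.05], [0, 0, -0.18, 0, 0.05], [0, 0, -0.18, 0, 0.05]]
  ]
}}

```text
time_s: 11.75
tool_pos: [0.424, -0.4032, 0.2155]
tool_rot: [179.5, 0.5, 92.2]
force: [1.1, -1.0, 0.0]
grip_width: 0.06
grasp_force: 20.0
```

```bash
python3 -c "
from h import *
v=np.array([.4718,.2159])-.15*np.array([np.cos(np.radians(17.5)),np.sin(np.radians(17.5))])
d(.4718,.2159,.22,17.5)"
```

```text
delta [ 0.6167  0.0712 -0.0096] turn 74.66 | pos [ 0.424  -0.4032  0.2155] rot [179.51   0.54  92.16] q [ 57.  12. -18.  95.   4.  73.  40.] F [ 1.1 -1.   0. ] w 0.06 t 11.75
```

Call:
{"op": "run_rows", "data": {
  "increments": [
    [[0.04, 0, 0, 5, 0.05], [0.08, 0, 0, 12, 0.05], [0.12, 0, 0, 19, 0.05], [0.16, 0, 0, 26, 0.05], [0.2, 0, 0, 33, 0.05], [0.24, 0, 0, 40, 0.05], [0.28, 0, 0, 47, 0.05], [0.31, 0, 0, 50, 0.05]]
  ]
}}

```text
time_s: 12.42
tool_pos: [0.4085, -0.0876, 0.207]
tool_rot: [-180.0, 0.0, 42.0]
force: [1.1, 0.2, -1.0]
grip_width: 0.0597
grasp_force: 20.0
```

```bash
python3 -c "
from h import *
d(.4728,.2162,.18,17.5)"
```

```text
delta [ 0.251  -0.1828  0.027 ] turn 24.47 | pos [ 0.4085 -0.0876  0.207 ] rot [-1.7997e+02  3.0000e-02  4.1970e+01] q [ 44.  -9. -32. 115.  -5.  73. -34.] F [ 1.1  0.2 -1. ] w 0.0597 t 12.4167
```

Call:
{"op": "run_rows", "data": {
  "increments": [
    [[0.032, -0.023, 0, 4, 0.05], [0.064, -0.046, 0, 8, 0.05], [0.096, -0.069, 0, 12, 0.05], [0.128, -0.092, 0, 16, 0.05], [0.16, -0.115, 0, 20, 0.05], [0.192, -0.14, 0, 24.5, 0.05], [0.225, -0.164, 0, 24.5, 0.05], [0.251, -0.183, 0, 24.5, 0.05]]
  ]
}}

```text
time_s: 13.08
tool_pos: [0.4722, 0.2159, 0.2076]
tool_rot: [-180.0, -0.1, 17.7]
force: [0.9, -1.2, -1.2]
grip_width: 0.0598
grasp_force: 20.0
```

Call:
{"op": "run_rows", "data": {
  "increments": [
    [[0, 0, 0.03, 0, 0.05], [0, 0, 0.06, 0, 0.05], [0, 0, 0.06, 0, 0.05], [0, 0, 0.06, 0, 0.05], [0, 0, 0.06, 0, 0.05]]
  ]
}}

```text
time_s: 13.5
tool_pos: [0.473, 0.2131, 0.1486]
tool_rot: [-180.0, -0.1, 17.6]
force: [-0.1, 0.0, -0.7]
grip_width: 0.0599
grasp_force: 20.0
```

Run:
```python
from h import *
for i in range(3): c=read_camera("scene"); d(.4728,.2162,.068,17.5)
cv2.imwrite("pics/s9.png",c["color"])
o=env.get_obs();p=o["tool_pos"]; y=np.radians(o["tool_rot"][2]+180); z0=p[2]-.028
k=4;im=cv2.resize(c["color"][230:365,190:330],None,fx=k,fy=k,interpolation=2)
def dr(pts,v,z,col):
    q=_=proj(c,pts@R.from_euler('z',v[2]).as_matrix().T+[v[0],v[1],z])
    for j in range(0,len(q),24): cv2.polylines(im,[np.round(((q[j:j+24]-[190,230]+.5)*k)).astype(int)],True,col,1)
dr(LOW,[.4718,.2159,np.radians(197.5)],0,(0,0,255)); dr(UPR,[p[0],p[1],y],z0,(0,255,0))
cv2.imwrite("pics/v9.png",im); print(z0)
```

```text
delta [ 0.     -0.0031  0.0812] turn 0.1 | pos [0.4735 0.2132 0.1492] rot [ 1.7998e+02 -1.4000e-01  1.7600e+01] q [  24.   13.  -56.  107.   11.   67. -109.] F [-0.5  0.6 -0.9] w 0.0598 t 13.55
delta [-0.0002 -0.0032  0.0814] turn 0.1 | pos [0.4737 0.2132 0.1494] rot [ 1.7997e+02 -1.7000e-01  1.7600e+01] q [  24.   13.  -56.  107.   12.   67. -109.] F [ 0.1  0.3 -1.9] w 0.0597 t 13.6
delta [-0.0002 -0.0032  0.0814] turn 0.1 | pos [0.4737 0.2131 0.1494] rot [179.96  -0.18  17.6 ] q [  24.   13.  -56.  107.   12.   67. -109.] F [-0.1 -0.2 -2.1] w 0.0598 t 13.65
0.12139626230898734
```

View pics/v9.png

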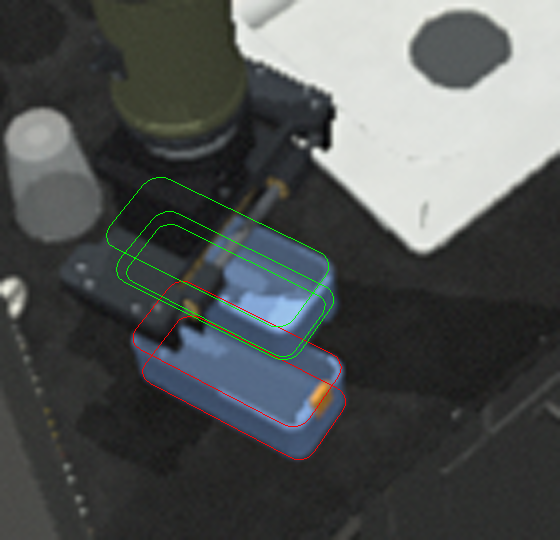

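Create roi.py:
```python
from h import *
c=read_camera("scene")
def run(img,pts,v,z,roi):
    x0,y0,x1,y1=roi; m=cv2.resize(blue(img)[y0:y1,x0:x1],None,fx=4,fy=4).astype(float)
    yaw=v[2]; a=np.array([[np.cos(yaw),-np.sin(yaw)],[np.sin(yaw),np.cos(yaw)]])
    def cost(s):
        t=a@s; h=cv2.convexHull(((proj(c,pts@R.from_euler('z',yaw).as_matrix().T+[v[0]+t[0],v[1]+t[1],z])-[x0,y0]+.5)*4-.5).astype(np.float32))
        g=cv2.fillConvexPoly(np.zeros(m.shape,np.uint8),np.round(h*16).astype(np.int32),255,cv2.LINE_AA,4); return np.abs(m-g).sum()/255/16
    r=minimize(cost,[0,0],method='Nelder-Mead',options=dict(initial_simplex=[[0,0],[.006,0],[0,.006]])); print(np.round(r.x*1e3,2),r.fun,cost(np.zeros(2)))
o=env.get_obs();p=o["tool_pos"]; y=np.radians(o["tool_rot"][2]+180)
for dz in (-.002,0,.002): run(c["color"],UPR,[p[0],p[1],y],p[2]-.028+dz,(250,280,285,313))
run(cv2.imread("pics/scene0.png"),LOW,[.4718,.2159,np.radians(197.5)],0,(253,303,288,336))
```

```bash
python3 roi.py
```

```text
[ 3.68 -0.6 ] 31.02377450980392 43.98676470588235
[ 4.47 -1.58] 31.014705882352942 51.47328431372549
[ 5.2  -2.62] 30.974019607843136 62.04191176470588
[ 0.14 -0.39] 37.36225490196078 38.02426470588235
```

Call:
{"op": "run_rows", "data": {
  "increments": [
    [[0.0015, -0.001, 0.02, 0, 0.05], [0.003, -0.002, 0.04, 0, 0.05], [0.003, -0.002, 0.057, 0, 0.05], [0.003, -0.002, 0.057, 0, 0.05], [0.003, -0.002, 0.057, 0, 0.05], [0.003, -0.002, 0.057, 0, 0.05]]
  ]
}}

```text
time_s: 14.2
tool_pos: [0.4757, 0.2163, 0.0921]
tool_rot: [180.0, -0.1, 17.6]
force: [-0.4, 0.0, -0.8]
grip_width: 0.06
grasp_force: 20.0
```

Run:
```python
from h import *
c=read_camera("scene"); c=read_camera("scene");cv2.imwrite("pics/s10.png",c["color"])
d(.4718,.2159,.068,17.5)
p=env.get_obs()["tool_pos"]
q=proj(c,UPR@R.from_euler('z',np.radians(197.6)).as_matrix().T+[p[0],p[1],p[2]-.028]); print(q.min(0),q.max(0), q[48:].max(0),q[:24].max(0))
q=proj(c,LOW@R.from_euler('z',np.radians(197.6)).as_matrix().T+[.4718,.2159,0]); print(q.min(0),q.max(0),q[24:].max(0))
```

```bash
sed -i 's/^run.*//; s/(250,280,285,313)/(253,292,288,318)/' roi.py; python3 roi.py
```

```text
delta [-0.004  -0.0008  0.0242] turn 0.14 | pos [0.4758 0.2163 0.0922] rot [ 1.7998e+02 -1.5000e-01  1.7640e+01] q [  21.   18.  -55.  110.   17.   61. -113.] F [ 0.6 -0.1 -1.8] w 0.0603 t 14.3
[217.95253828 286.12800364] [272.91612118 330.6570569 ] [271.79450625 322.96252985] [270.91647624 329.8316542 ]
[222.63249422 299.78321552] [275.83184934 344.21989489] [274.6614786  336.03931391]
[ 4.15 -0.72] 15.017892156862745 24.099019607843136
[ 4.66 -1.8 ] 14.877696078431372 29.486764705882354
[ 5.44 -2.77] 14.886519607843137 36.15367647058824
```

Scene-camera offsets put the tier within 1 mm of the lower one. I'll lower it in small steps and watch the force.

Call:
{"op": "run_rows", "data": {
  "increments": [
    [[0, 0, 0.006, 0, 0.05], [0, 0, 0.012, 0, 0.05], [0, 0, 0.015, 0, 0.05], [0, 0, 0.017, 0, 0.05], [0, 0, 0.017, 0, 0.05]]
  ]
}}

```text
time_s: 14.77
tool_pos: [0.4742, 0.2158, 0.0729]
tool_rot: [-180.0, 0.1, 17.7]
force: [-0.4, 0.3, -1.3]
grip_width: 0.0601
grasp_force: 20.0
```

Call:
{"op": "run_rows", "data": {
  "increments": [
    [[0, 0, 0.002, 0, 0.05], [0, 0, 0.004, 0, 0.05], [0, 0, 0.006, 0, 0.05], [0, 0, 0.006, 0, 0.05], [0, 0, 0.006, 0, 0.05]]
  ]
}}

```text
time_s: 15.18
tool_pos: [0.4749, 0.2161, 0.0679]
tool_rot: [180.0, -0.0, 17.7]
force: [-1.1, -1.4, 1.8]
grip_width: 0.0598
grasp_force: 20.0
```

Call:
{"op": "run_rows", "data": {
  "increments": [
    [[0, 0, 0.0015, 0, 0.05], [0, 0, 0.003, 0, 0.05], [0, 0, 0.003, 0, 0.05], [0, 0, 0.003, 0, 0.05]]
  ]
}}

```text
time_s: 15.52
tool_pos: [0.4753, 0.2163, 0.0671]
tool_rot: [179.9, -0.0, 17.7]
force: [-6.9, -3.1, 20.9]
grip_width: 0.0597
grasp_force: 20.0
```

Call:
{"op": "run_rows", "data": {
  "increments": [
    [[0, 0, 0, 0, 0.087], [0, 0, 0, 0, 0.087], [0, 0, 0, 0, 0.087], [0, 0, 0, 0, 0.087], [0, 0, -0.02, 0, 0.087], [0, 0, -0.05, 0, 0.087], [0, 0, -0.09, 0, 0.087], [0, 0, -0.13, 0, 0.087]]
  ]
}}

```text
time_s: 16.18
tool_pos: [0.4737, 0.2158, 0.1951]
tool_rot: [-180.0, 0.1, 17.7]
force: [1.0, -0.3, -0.0]
grip_width: 0.0865
grasp_force: 0.0
```

Call:
{"op": "run_rows", "data": {
  "increments": [
    [[0.03, 0.03, -0.03, 0, 0.087], [0.02, 0.06, -0.05, 0, 0.087], [0, 0.1, -0.06, 0, 0.087], [0, 0.14, -0.06, 0, 0.087], [0, 0.18, -0.06, 0, 0.087], [0, 0.18, -0.06, 0, 0.087]]
  ]
}}

```text
time_s: 16.68
tool_pos: [0.5313, 0.0337, 0.2542]
tool_rot: [179.7, 0.0, 16.9]
force: [0.5, -1.0, -0.2]
grip_width: 0.0868
grasp_force: 0.0
```

Run:
```python
from h import *
STK=np.vstack([LOW,LOW+[0,0,.04]])
c=read_camera("scene");cv2.imwrite("pics/s11.png",c["color"])
x0=[.4718,.2159,np.radians(197.5)]
for z in (.040,.044): print(z,fit([c],np.vstack([LOW,LOW[24:]+[0,0,z]]),x0))
cr=c["color"][280:350,200:290]; k=6
im=cv2.resize(cr,None,fx=k,fy=k,interpolation=2)
for z,col in ((.046,(0,0,255)),(.086,(0,255,0))):
    P=LOW[24:].copy();P[:,2]=z; q=proj(c,P@R.from_euler('z',x0[2]).as_matrix().T+[x0[0],x0[1],0]); cv2.polylines(im,[np.round((q-[200,280]+.5)*k).astype(int)],True,col,1)
cv2.imwrite("pics/v11.png",np.hstack([cv2.resize(cr,None,fx=2.5,fy=2.5,interpolation=2),np.zeros((175,10,3),np.uint8)]+[im[:175*0+420].copy()][:0]) if 0 else im)
```

```text
0.04 (array([0.4716955, 0.2157726, 3.4593584]), np.float64(0.03851882216301155))
0.044 (array([0.47046251, 0.2162891 , 3.45838862]), np.float64(0.03082611093217775))
```

View pics/v11.png

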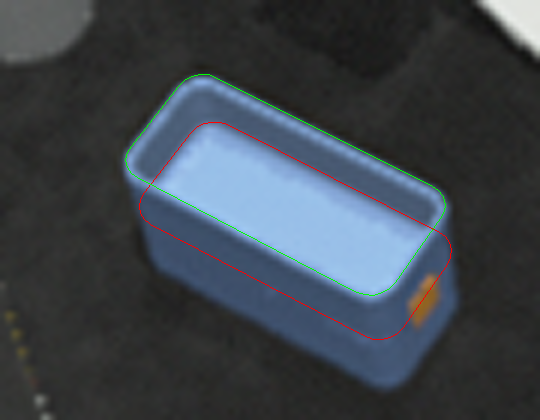

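Run:
```python
from h import *
c=read_camera("scene")
for name,f in (("height",lambda e:lambda P:.04+e),("pitch",lambda e:lambda P:.04+e*P[:,0]/.07),("roll",lambda e:lambda P:.04+e*P[:,1]/.03)):
    for e in (-.004,-.002,0,.002,.004,.006):
        T=LOW[24:].copy(); T[:,2]+=f(e)(T); print(name,e,round(fit([c],np.vstack([LOW,T]),[.4718,.2159,3.447])[1],4))
b=LOW.copy()
c0=dict(c); c0["color"]=cv2.imread("pics/scene0.png")
for e in (-.004,-.002,0,.002,.004): T=LOW[24:].copy();T[:,2]+=e; print("bias",e,round(fit([c0],np.vstack([LOW[:24],T]),[.4718,.2159,3.447])[1],4))
```

```text
height -0.004 0.0582
height -0.002 0.0495
height 0 0.042
height 0.002 0.0365
height 0.004 0.0336
height 0.006 0.0341
pitch -0.004 0.0405
pitch -0.002 0.0405
pitch 0 0.042
pitch 0.002 0.0449
pitch 0.004 0.0488
pitch 0.006 0.0535
roll -0.004 0.0541
roll -0.002 0.0475
roll 0 0.042
roll 0.002 0.038
roll 0.004 0.0359
roll 0.006 0.0364
bias -0.004 0.0579
bias -0.002 0.0471
bias 0 0.0381
bias 0.002 0.0322
bias 0.004 0.0302
```

```bash
python3 -c "
from cell import env
print(env.sign_off())"
```

```text
the job is handed in; nothing more can be done
None
```

The upper tier is turned upright and stacked on the lower tier with its notch over the mustard tab. The camera fit and a 21 N press both indicate it is fully home; I did not touch the lid, glasses or mug, and the job is handed in with no verdict returned.

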